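# Lock the hold-down bar of the stamping slab with its long pin

## Task

The hold-down bar of the leather stamping slab is swung shut, its end between the two cheeks of the fork. Take the long headed pin out of the wooden rack and put it down through the holes of fork and bar until its collar rests flat on the top cheek, then let go. Leave the short pin and the ball-headed stamp in the rack.

Things in the scene. Friction and masses are not known exactly. Their poses are not given: they have to be found in the camera images.
- long_pin_grip (a point): Centre of the barrel grip (22 mm across, 46 mm tall) of the long steel pin, half-way up it. Collar below: 40 mm across, 5 mm thick, underside 28 mm below this point; then a 14 mm shank 58 mm long, tapered tip 86 mm below this point. z up its axis. 220 g. Hangs upright by its collar, loose, in any of the rack's three holes. Tallest barrel, longest shank.
- fork_mouth (a point): Centre of the hole in the top face of the fork's upper cheek (56 mm square), 86 mm up; z up, -y along the bar to the granite slab. Three 22 mm holes in line: cheek, bar end, cheek, 36 mm in all, 38 mm free below. Fixed; place and yaw vary; nothing of it is higher. Pin home: its grip centre is 28 mm above this point.
- short_pin_grip (a point): Centre of the barrel grip of the short steel pin, which stays in the rack: barrel 22 mm across, 22 mm tall, collar 40 mm, shank 26 mm long. This point is 16 mm above the rack's board. The board is 60 x 240 mm, top 85 mm above the table, on end legs, its three holes in a straight row 70 mm apart.
- stamp_grip (a point): Centre of the 26 mm wooden ball on top of the slim steel stamp, which stays in the rack; the ball's top is 56 mm above the rack's board. Collar 30 mm, stem 10 mm.
There are look-alikes about, which are no part of the job. What is shaped like the part that bears long_pin_grip but green is not meant.

How it is judged (in metres and radians):
At the end, for the whole second after the job is handed in: The long pin is through both cheeks and the bar end with its collar down on the upper cheek: the centre of its grip within 12 mm sideways of the fork hole's axis and 24 to 32 mm above the hole's mouth, upright within 10 degrees (horizontal distance between long_pin_grip and fork_mouth below 0.012 m and z of long_pin_grip in the frame of fork_mouth between 0.024 and 0.032 m and angle between long_pin_grip's own z axis and vertical below 0.17 rad); the robot touches nothing.
It fails at once if the short pin is moved more than 25 mm from its place in the rack (distance of short_pin_grip from where it was at the start of the episode above 0.025 m).
It fails at once if the ball-headed stamp is moved more than 25 mm from its place in the rack (distance of stamp_grip from where it was at the start of the episode above 0.025 m).
It also fails if it takes over 45 s, if anything falls off the work surface, if the arm or the gripper's body presses on something with over 40 N, if the wrist force passes 120 N, or if a joint passes its speed limit or range.

## Robot

A 6-joint arm with a two-finger parallel gripper is mounted at the origin on the work surface. World frame = base frame: x ahead of the robot, y to its left, z up, the work surface at z = 0. Lengths are in mm, angles in rad, forces in N, time in s.
With the tool pointing down it reaches from about 350 to 875 mm from the base axis. Payload 4.2 kg.
Tool frame: the origin (TCP) lies at the very end of the fingers, on their centre line; the grasp point (between the pads) lies 19 mm behind it; z points along the fingers, y is the direction in which the jaws open and shut (so a half turn about z gives the same grasp; the last joint's range is limited). The gripper opens to 85 mm and grips with 20 to 120 N. Pads are 22 mm wide; open, the fingers measure 114 mm over their backs; the gripper's body (76 mm by 85 mm) begins 54 mm behind the grasp point. The pads swing forward as they close: fully open they stand 13 mm farther back than shut.
Start: joints at [-0.866, 0.385, 0.008, 0, -1.194, -0.259], TCP at [269.499, -563.888, 231.312] pointing down, gripper open.
Joint ranges: [-3.14, 3.14], [-1.21, 2.06], [-1.07, 1.41], [-3.16, 2.05], [-2.99, -0.16], [-3.1, 3.1]. Speed limits (rad/s): [2.79, 2.79, 3.14, 3.14, 3.14, 3.14].

## Interface

Orientations are given as a unit quaternion [x, y, z, w].
In Python, from bench import arm gives the robot as it stands.
- The arm moves only by the tool apply_moves, never from a script. Its argument "plan" is one flat list of numbers, 5 for each row, row after row: the gripper's target within -1 to 1 (shut at 1, half-way at 0, fully open at -1), then the shift along the world's x, y, z in m, then the turn about the world's z in degrees. A call has 1 to 8 rows; each row is the pose to reach, as a shift and turn from the pose commanded when the call began; what a row does not reach only later rows make up. A row lasts 1/12 s, in which the tool goes at most 41.7 mm and 7.16 degrees, less where a joint would pass 70% of its speed; a pose out of reach is approached as far as the arm can. A call with a gripper value outside its range is refused whole. The fingers move at their own pace and stop on an object; the grip force is fixed at half the most. Time passes only in rows, so rows that repeat a pose let the fingers close. It gives the time, the measured TCP pose, the force and the opening at its end, in the units of the state.
- arm.read_state(): the state, without advancing time (a new reading comes with each control period).
- arm.get_image(name): name is "scene" or "top" or "wrist"; returns a dict with "color" (420x560x3 uint8, red, green, blue), "range_z" (420x560 float32, mm along the optical axis (not along the pixel's ray), 0 where there is no reading), "camera_matrix" (3x3 intrinsics, pixels), "camera_from_world" (4x4, takes a point from world to camera coordinates); the wrist camera has in their place "mount" (4x4, takes a point from camera to tool coordinates, whose origin is the TCP and whose axes are the flange's). Camera axes: x right, y down, z forward; pixel columns grow to the right and rows downward; lengths in mm; the calibration is good to about 2 mm. A picture is of the moment at which its call begins: read the wrist's pose just before it.
- arm.job_done(): hands the job in, once; it reports no verdict.
The state is a dict: "clock": time; "joints": joint angles; "joint_vel": joint speeds; "joint_efforts": joint torques, N m; "position": TCP position; "ee_rot": TCP orientation; "contact_force": force on the tool from outside, world axes, zero at the start; "wrist_torque": the same for the moment, N m; "gripper_width": finger opening in mm.
Only numpy, scipy, OpenCV 4.12 (cv2) and the standard library are available. Lean on these libraries where they do the work, as an engineer would, in place of code of your own. Each camera call takes 0.05 s, during which the arm holds its last target.

## Working session

There is one attempt and no reset: what is moved stays moved. The work goes in short steps, Python scripts to look and compute and a tool call to move; the robot and the scene stay as the last step left them, time stands still between calls to the robot, and variables do not carry over. Pictures are saved under pics/ and viewed, and the job is handed in when it is done.

Besides the shell and the picture viewer there is one more tool, called after "Request:" as name(argument=value, ...), one argument or row to a line, values as JSON. apply_moves: Moves the arm, as the interface text tells. Its arguments: {"type":"object","properties":{"plan":{"type":"array","items":{"type":"number"}}},"required":["plan"]}

```bash
ls; mkdir -p pics; cat > h.py <<'E'
import numpy as np, cv2
from bench import arm
def grab(n,tag):
    im=arm.get_image(n); cv2.imwrite(f'pics/{tag}.png',cv2.cvtColor(im['color'],cv2.COLOR_RGB2BGR))
    np.savez(f'{tag}.npz',**{k:np.asarray(v) for k,v in im.items()}); return im
def ray(im,u,v,z):
    K=im['camera_matrix'];T=np.linalg.inv(im['camera_from_world'])
    d=T[:3,:3]@np.linalg.inv(K)@[u,v,1];o=T[:3,3];return o+d*(z-o[2])/d[2]
def cloud(im):
    K=im['camera_matrix'];T=np.linalg.inv(im['camera_from_world'])
    Z=im['range_z'];v,u=np.indices(Z.shape)
    P=np.stack([(u-K[0,2])*Z/K[0,0],(v-K[1,2])*Z/K[1,1],Z],-1)
    P=P@T[:3,:3].T+T[:3,3];P[Z==0]=np.nan;return P
E
python3 - <<'E'
from h import *
print(arm.read_state())
for n in('scene','top'):
    im=grab(n,n+'0');print(n,np.linalg.inv(im['camera_from_world'])[:3,3].round(),im['camera_matrix'].round(1).tolist())
E
```

```text
pics
{'clock': 0.0, 'joints': array([-8.66427739e-01,  3.85544069e-01,  6.59444128e-03, -5.15050427e-04,
       -1.19401609e+00, -2.58598372e-01]), 'joint_vel': array([ 0.00083632, -0.00077465,  0.00130946, -0.00073397,  0.00025855,
        0.00057861]), 'joint_efforts': array([-2.98830837e-04, -3.92291164e+01,  1.88402063e+01,  4.18618083e+00,
       -4.52528868e-03,  6.57568080e-06]), 'position': array([ 269.22446044, -563.37024117,  230.21447401]), 'ee_rot': array([-2.20951482e-01,  9.75284168e-01,  1.07222085e-03, -2.90171549e-04]), 'contact_force': array([0.12353341, 0.24698009, 0.2383628 ]), 'wrist_torque': array([-0.01904225, -0.01892616,  0.04599682]), 'gripper_width': 85.07034782995633}
scene [1016.  444.  783.] [[472.4, 0.0, 276.8], [0.0, 472.4, 207.7], [0.0, 0.0, 1.0]]
top [434.  86. 964.] [[434.3, 0.0, 280.6], [0.0, 434.3, 212.2], [0.0, 0.0, 1.0]]
```

View pics/scene0.png

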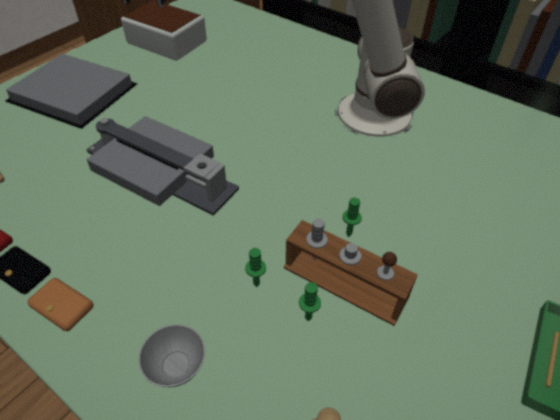

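View pics/top0.png

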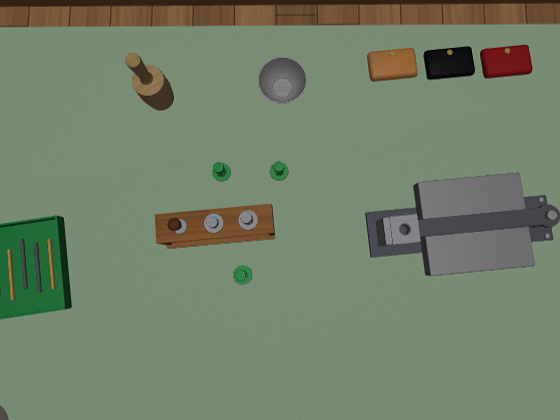

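```bash
python3 - <<'E'
from h import *
t=np.load('top0.npz');s=np.load('scene0.npz')
Pt=cloud(t);Ps=cloud(s)
for n,(u,v) in dict(long=(247,216),short=(212,221),stamp=(174,225),g1=(219,168),g2=(279,167),g3=(241,274),fork=(395,222),fork2=(405,218),slab=(470,190),bar=(470,222),bot=(135,60)).items(): print(n,Pt[v,u].round(1))
for n,(u,v) in dict(long=(318,222),short=(350,246),stamp=(390,258),g1=(311,290),g2=(255,255),g3=(354,204),forkhole=(203,160),bowl=(175,330)).items(): print('s',n,Ps[v,u].round(1))
a=cv2.resize(cv2.imread('pics/top0.png')[190:290,140:290],None,fx=4,fy=4,interpolation=2)
b=cv2.resize(cv2.imread('pics/scene0.png')[180:320,240:420],None,fx=3.3,fy=3.3,interpolation=2)
c=cv2.resize(cv2.imread('pics/top0.png')[195:260,360:440],None,fx=6,fy=6,interpolation=2)
cv2.imwrite('pics/a.png',a);cv2.imwrite('pics/b.png',b);cv2.imwrite('pics/c.png',c)
E
```

```text
long [528.1 159.5 135.3]
short [521.  230.7 111.9]
stamp [510.8 298.9 138.5]
g1 [628.5 219.  108.9]
g2 [629.9  98.2 109.7]
g3 [417.2 172.4 110.6]
fork [ 520.7 -136.3   86.3]
fork2 [ 528.7 -156.4   87.6]
slab [ 592.5 -307.2   48.5]
bar [ 522.  -294.4   70. ]
bot [815.6 366.3 195.1]
s long [525.2 161.5 134.7]
s short [520.6 229.5 112.9]
s stamp [520.6 304.9 139.4]
s g1 [637.8 226.2 109.9]
s g2 [638.6 105.7 109.1]
s g3 [420.9 178.1 105.3]
s forkhole [ 496.2 -160.9   88. ]
s bowl [807.   61.2  33.6]
```

View pics/a.png

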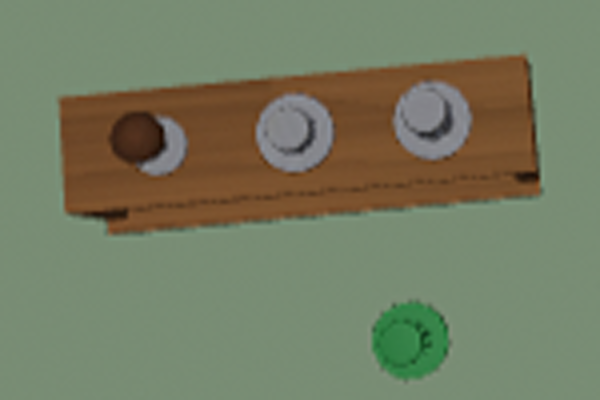

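View pics/b.png

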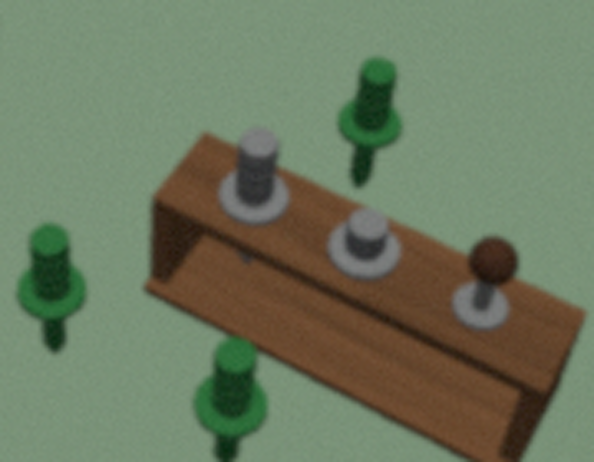

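View pics/c.png

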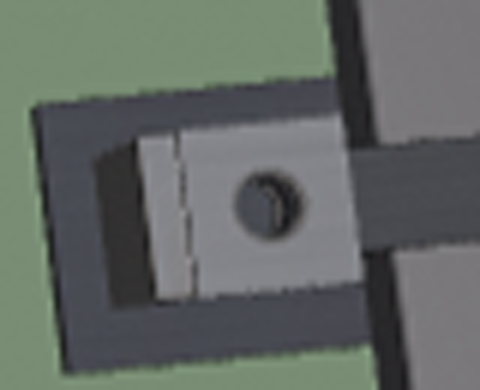

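```bash
python3 - <<'E'
from h import *
t=np.load('top0.npz');s=np.load('scene0.npz')
f=lambda o,k,x,y:((x+.5)/k-.5+o[0],(y+.5)/k-.5+o[1])
A=lambda x,y:f((140,190),4,x,y);C=lambda x,y:f((360,195),6,x,y);B=lambda x,y:f((240,180),3.3,x,y)
for n,p,z in [('longtop',A(427,108),136),('longcollar',A(433,120),90),('shorttop',A(288,131),112),('shortcollar',A(295,133),90),('stampcollar',A(160,146),90),('hole',C(270,206),86),('cheekUR',C(340,120),86),('cheekUL',C(180,130),86),('cheekLL',C(195,297),86),('cheekLR',C(362,282),86)]:
    print(n,ray(t,*p,z).round(1))
print('scene')
for n,p,z in [('longtop',B(259,141),136),('longcollar',B(254,197),90),('shorttop',B(369,221),112),('shortcollar',B(364,250),90),('stampcollar',B(481,306),90)]:
    print(n,ray(s,*p,z).round(1))
a=cv2.resize(cv2.imread('pics/scene0.png')[140:215,170:245],None,fx=7,fy=7,interpolation=2)
cv2.imwrite('pics/d.png',a)
E
```

```text
longtop [526.8 160.6 136. ]
longcollar [525.9 161.6  90. ]
shorttop [518.3 231.3 112. ]
shortcollar [519.4 231.5  90. ]
stampcollar [513.  299.9  90. ]
hole [ 506.6 -155.2   86. ]
cheekUR [ 535.7 -179.8   86. ]
cheekUL [ 532.5 -125.8   86. ]
cheekLL [ 476.1 -129.    86. ]
cheekLR [ 481.  -185.1   86. ]
scene
longtop [526.8 162.7 136. ]
longcollar [528.6 164.3  90. ]
shorttop [519.5 232.  112. ]
shortcollar [522.3 233.6  90. ]
stampcollar [515.7 303.   90. ]
```

View pics/d.png

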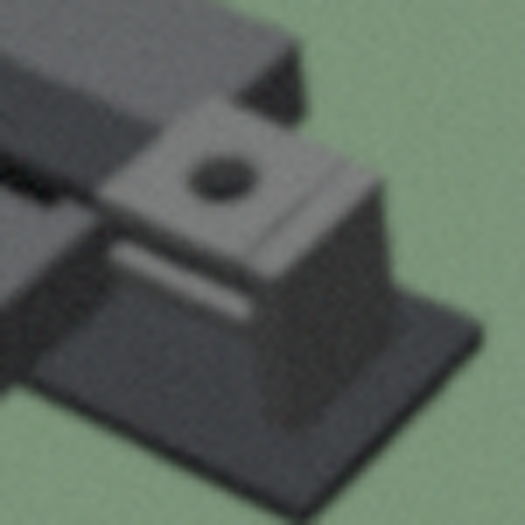

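Request:
apply_moves(
  plan=[-1,0.237,0.409,0.05,70,-1,0.237,0.409,0.05,70,-1,0.237,0.409,0.05,70,-1,0.237,0.409,0.05,70,-1,0.237,0.409,0.05,70,-1,0.237,0.409,0.05,70,-1,0.237,0.409,0.05,70,-1,0.237,0.409,0.05,70],
)

```text
clock: 0.77
position: [436.0, -275.1, 266.4]
ee_rot: [-0.664, 0.748, 0.0, -0.0]
contact_force: [1.1, -0.5, 0.8]
gripper_width: 85.3
```

Request:
apply_moves(
  plan=[-1,0.071,0.122,0,12.5,-1,0.071,0.122,0,12.5,-1,0.071,0.122,0,12.5,-1,0.071,0.122,0,12.5,-1,0.071,0.122,0,12.5,-1,0.071,0.122,0,12.5],
)

```text
clock: 1.27
position: [506.7, -154.2, 265.8]
ee_rot: [0.74, -0.673, -0.001, 0.0]
contact_force: [-0.5, 0.5, -0.3]
gripper_width: 85.4
```

```bash
cat >> h.py <<'E'
from scipy.spatial.transform import Rotation as Rn
def wgrab(tag):
    st=arm.read_state(); im=arm.get_image('wrist'); im=dict(im)
    T=np.eye(4);T[:3,:3]=Rn.from_quat(st['ee_rot']).as_matrix();T[:3,3]=st['position']
    im['camera_from_world']=np.linalg.inv(T@im['mount'])
    cv2.imwrite(f'pics/{tag}.png',cv2.cvtColor(im['color'],cv2.COLOR_RGB2BGR))
    np.savez(f'{tag}.npz',**{k:np.asarray(v) for k,v in im.items()}); print(st['clock'],st['joints'].round(2),st['position'].round(1),st['ee_rot'].round(4)); return im
E
python3 -c "
from h import *
im=wgrab('w1');print(im['mount'].round(2))"
```

```text
1.2667 [ 0.01  0.2  -0.17 -0.   -1.21  0.08] [ 506.7 -154.2  265.8] [ 7.399e-01 -6.727e-01 -6.000e-04  4.000e-04]
[[ 0.0000e+00 -9.6000e-01 -2.9000e-01  7.4830e+01]
 [ 1.0000e+00  0.0000e+00 -0.0000e+00 -3.0000e-02]
 [ 0.0000e+00 -2.9000e-01  9.6000e-01 -1.4345e+02]
 [ 0.0000e+00  0.0000e+00  0.0000e+00  1.0000e+00]]
```

View pics/w1.png

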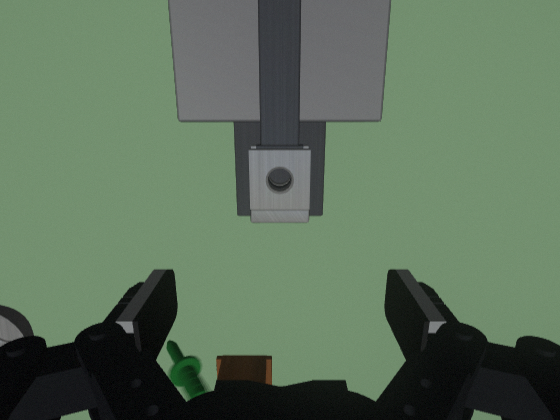

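```bash
python3 - <<'E'
from h import *
im=np.load('w1.npz');s=np.load('scene0.npz');t=np.load('top0.npz')
g=cv2.cvtColor(im['color'],cv2.COLOR_RGB2GRAY)
def blob(g,u,v,r,thr):
    sub=cv2.resize(g[v-r:v+r+1,u-r:u+r+1],None,fx=8,fy=8,interpolation=cv2.INTER_CUBIC)
    cs,_=cv2.findContours((sub<thr).astype('uint8'),cv2.RETR_EXTERNAL,cv2.CHAIN_APPROX_NONE)
    c=max(cs,key=cv2.contourArea);e=cv2.fitEllipse(c)
    return ((e[0][0]+.5)/8-.5+u-r,(e[0][1]+.5)/8-.5+v-r),[x/8 for x in e[1]]
for n,I,u,v,r in[('w',im,280,180,20),('t',t,405,229,10),('s',s,202,165,8)]:
    gg=cv2.cvtColor(I['color'],cv2.COLOR_RGB2GRAY)
    lo,hi=gg[v-3:v+4,u-3:u+4].min(),np.median(gg[v-r:v+r+1,u-r:u+r+1])
    p,sz=blob(gg,u,v,r,(int(lo)+hi)/2+10);print(n,lo,hi,np.round(p,1),np.round(sz,1),ray(I,*p,86).round(1))
P=cloud(im);print(P[200,290],P[165,260])
for u,v in[(249,150),(310,150),(308.5,212),(251,212)]:print(ray(im,u,v,86).round(1))
E
```

```text
w 49 127.0 [279.2 179.3] [25.1 26.9] [ 508.1 -155.1   86. ]
t 27 131.0 [404.5 228.8] [10.6 11.3] [ 506.9 -155.    86. ]
s 39 118.0 [201.4 165.2] [6.6 9.6] [ 509.2 -153.5   86. ]
[ 496.12689369 -136.68938005   87.16863059] [ 526.70756255 -166.81994809   86.19041378]
[ 537.6 -179.4   86. ]
[ 483.  -184.7   86. ]
[ 477.4 -126.2   86. ]
[ 531.7 -121.    86. ]
```

Request:
apply_moves(
  plan=[-1,0.02,0.317,0,0,-1,0.02,0.317,0,0,-1,0.02,0.317,0,0,-1,0.02,0.317,0,0,-1,0.02,0.317,0,0,-1,0.02,0.317,0,0,-1,0.02,0.317,0,0,-1,0.02,0.317,0,0],
)

```text
clock: 1.98
position: [526.8, 163.5, 266.4]
ee_rot: [0.739, -0.674, -0.0, -0.0]
contact_force: [-0.5, 0.7, 0.8]
gripper_width: 85.7
```

Request:
apply_moves(
  plan=[-1,0,0,0,0,-1,0,0,0,0,-1,0,0,0,0],
)

```text
clock: 2.23
position: [526.6, 160.5, 266.2]
ee_rot: [0.739, -0.674, -0.0, 0.0]
contact_force: [0.5, -0.5, -0.9]
gripper_width: 85.4
```

```bash
python3 -c "
from h import *
im=wgrab('w2')"
```

```text
2.2333 [ 0.59  0.23 -0.12  0.   -1.22 -0.5 ] [526.6 160.5 266.2] [ 7.387e-01 -6.740e-01 -1.000e-04  4.000e-04]
```

View pics/w2.png

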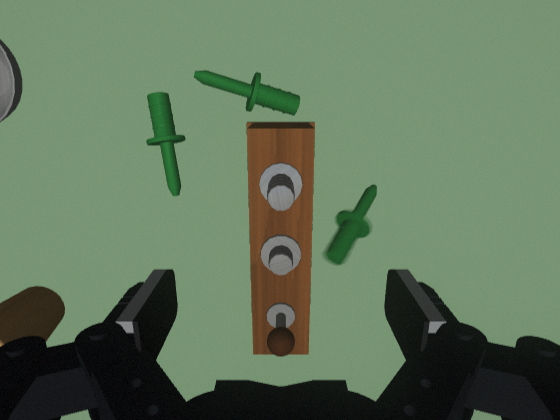

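```bash
python3 - <<'E'
from h import *
im=np.load('w2.npz');P=cloud(im)
for n,u,v,z in[('ltop',281,198,136),('lcol',280,185,90),('stop',281,265,112),('scol',280,255,90),('stcol',280,318,90)]:print(n,ray(im,u,v,z).round(1),P[v,u].round(1))
cv2.imwrite('pics/e.png',cv2.resize(cv2.imread('pics/w2.png')[150:300,220:340],None,fx=4,fy=4,interpolation=2))
E
```

```text
ltop [526.1 163.2 136. ] [526.1 162.8 137.3]
lcol [526.9 163.9  90. ] [527.8 153.  134.6]
stop [519.6 233.4 112. ] [519.6 232.5 113.7]
scol [520.5 233.7  90. ] [521.4 223.3 112.4]
stcol [514.  304.4  90. ] [514.5 298.6  98.5]
```

View pics/e.png

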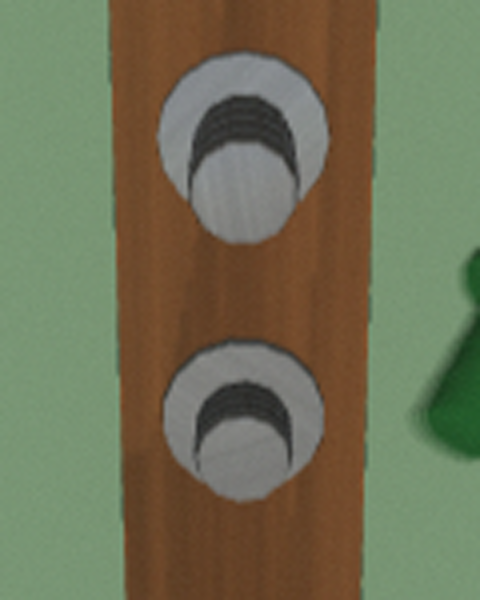

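Request:
apply_moves(
  plan=[-1,0,0.002,-0.04,0,-1,0,0.002,-0.08,0,-1,0,0.002,-0.115,0,-1,0,0.002,-0.14,0,-1,0,0.002,-0.155,0,-1,0,0.002,-0.167,0,-1,0,0.002,-0.167,0,-1,0,0.002,-0.167,0],
)

```text
clock: 2.95
position: [526.8, 162.4, 99.3]
ee_rot: [0.739, -0.674, 0.0, 0.001]
contact_force: [-0.1, 0.7, 0.4]
gripper_width: 85.1
```

```bash
python3 -c "
from h import *
im=wgrab('w3');grab('scene','s3')"
```

```text
2.95 [ 0.59  0.39 -0.35  0.   -0.83 -0.5 ] [526.8 162.4  99.3] [ 7.386e-01 -6.741e-01  0.000e+00  6.000e-04]
```

View pics/w3.png

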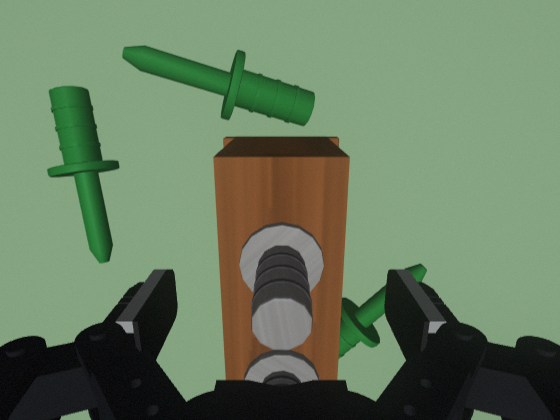

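View pics/s3.png

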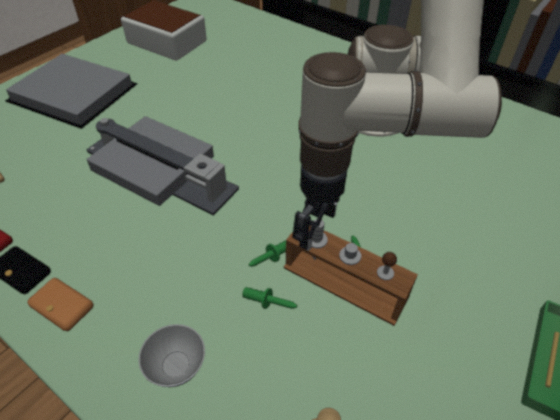

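The barrel top (282,322 in the wrist view) is centred between the pads, and the green pins lie clear on the table. I'm closing the gripper now.

Request:
apply_moves(
  plan=[1,0,0,0,0,1,0,0,0,0,1,0,0,0,0,1,0,0,0,0,1,0,0,0,0,1,0,0,0,0,1,0,0,0,0,1,0,0,0,0],
)

```text
clock: 3.72
position: [526.7, 164.0, 99.8]
ee_rot: [0.739, -0.673, 0.0, -0.0]
contact_force: [-1.5, 0.0, 3.9]
gripper_width: 20.7
```

Request:
apply_moves(
  plan=[1,0,0,0,0,1,0,0,0,0,1,0,0,0,0,1,0,0,0,0],
)

```text
clock: 4.05
position: [526.7, 164.0, 99.7]
ee_rot: [0.739, -0.673, 0.0, -0.0]
contact_force: [-2.8, 0.3, 4.9]
gripper_width: 20.9
```

Request:
apply_moves(
  plan=[1,0,0,0.01,0,1,0,0,0.025,0,1,0,0,0.045,0,1,0,0,0.065,0,1,0,0,0.085,0,1,0,0,0.105,0,1,0,0,0.12,0,1,0,0,0.12,0],
)

```text
clock: 4.72
position: [528.3, 164.6, 222.6]
ee_rot: [0.739, -0.673, 0.001, -0.003]
contact_force: [-0.2, 0.0, -2.7]
gripper_width: 20.6
```

```bash
python3 -c "
from h import *
im=wgrab('w4');grab('scene','s4')"
```

```text
4.7167 [ 0.6   0.27 -0.19  0.   -1.11 -0.5 ] [528.3 164.6 222.6] [ 0.7394 -0.6733  0.0012 -0.0031]
```

View pics/w4.png

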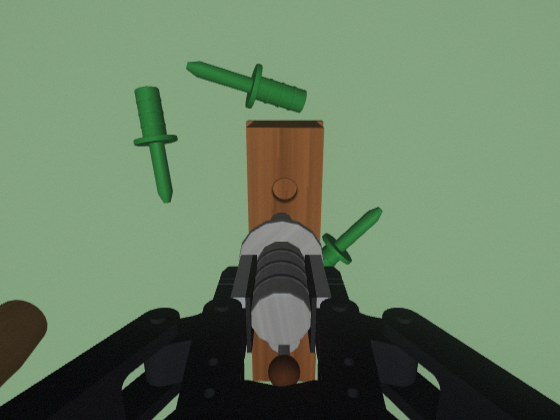

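View pics/s4.png

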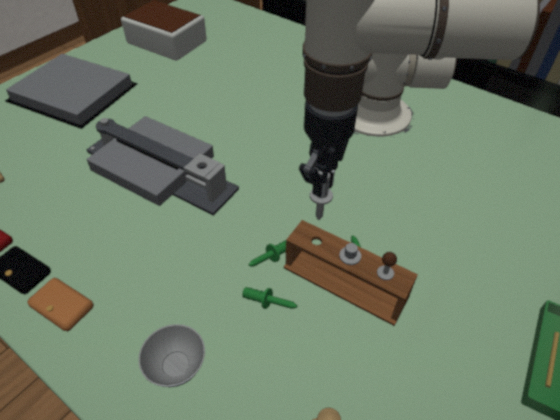

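Request:
apply_moves(
  plan=[1,0,-0.01,0,0,1,-0.002,-0.025,0,0,1,-0.003,-0.045,0,0,1,-0.004,-0.067,0,0,1,-0.005,-0.09,0,0,1,-0.007,-0.113,0,0,1,-0.008,-0.136,0,0,1,-0.01,-0.159,0,0],
)

```text
clock: 5.48
position: [515.4, 2.5, 218.1]
ee_rot: [0.739, -0.674, -0.001, 0.001]
contact_force: [0.4, -0.2, -1.8]
gripper_width: 20.6
```

Request:
apply_moves(
  plan=[1,-0.001,-0.023,0,0,1,-0.002,-0.046,0,0,1,-0.004,-0.069,0,0,1,-0.005,-0.09,0,0,1,-0.006,-0.11,0,0,1,-0.007,-0.13,0,0,1,-0.008,-0.147,0,0,1,-0.009,-0.158,0,0],
)

```text
clock: 6.15
position: [506.0, -155.4, 218.1]
ee_rot: [0.739, -0.674, -0.001, 0.001]
contact_force: [-0.3, -0.1, -2.7]
gripper_width: 20.6
```

Request:
apply_moves(
  plan=[1,0,0,0,0,1,0,0,0,0,1,0,0,0,0],
)

```text
clock: 6.4
position: [507.2, -153.0, 218.9]
ee_rot: [0.739, -0.673, -0.0, 0.0]
contact_force: [-0.2, -0.2, -3.0]
gripper_width: 20.5
```

```bash
python3 -c "
from h import *
im=wgrab('w5');grab('scene','s5');grab('top','t5')
for a,b,r in(('w5',(140,400),(200,370)),('s5',(60,220),(130,290)),('t5',(150,290),(340,480))):
  x=cv2.imread(f'pics/{a}.png')[b[0]:b[1],r[0]:r[1]];cv2.imwrite(f'pics/{a}c.png',cv2.resize(x,None,fx=600/x.shape[0],fy=600/x.shape[0],interpolation=2))"
```

```text
6.4 [ 0.01  0.23 -0.24 -0.   -1.1   0.08] [ 507.2 -153.   218.9] [ 7.392e-01 -6.735e-01 -4.000e-04  2.000e-04]
```

View pics/w5c.png

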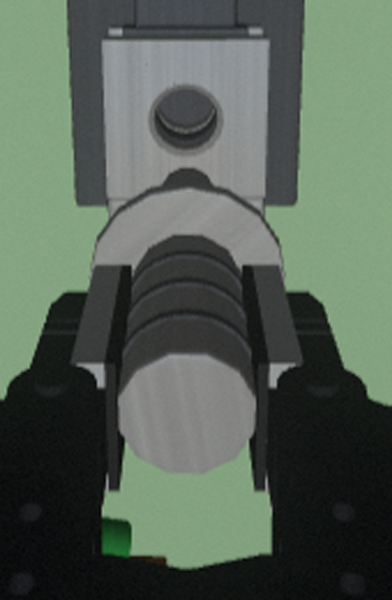

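View pics/s5c.png

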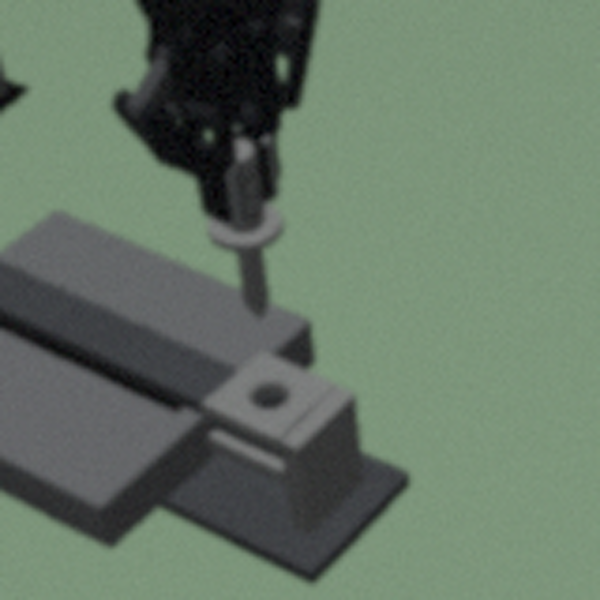

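View pics/t5c.png

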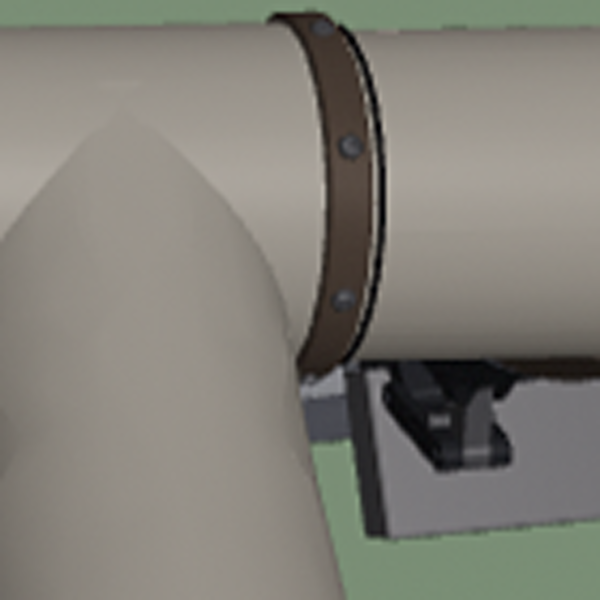

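```bash
python3 - <<'E'
from h import *
w=np.load('w5.npz');s=np.load('scene0.npz')
k=600/260;W=lambda x,y:(x/k+200,y/k+140)
S=lambda x,y:(x/3.75+130,y/3.75+60)
for n,p,z in[('top',W(187,413),255.4),('collar front edge',W(187,184),209.5),('collar L',W(94,262),209.5),('collar R',W(284,262),209.5),('hole',W(186,118),86)]:print('w',n,ray(w,*p,z).round(1))
# collar top ellipse fit from visible rim points
for n,p,z in[('top',S(245,148),255.4),('collar',S(245,221),209.5),('tip',S(260,315),146.4),('hole',S(270,396),86)]:print('s',n,ray(s,*p,z).round(1))
P=cloud(w);u,v=map(int,W(187,413));print(P[v,u]);u,v=map(int,W(187,210));print(P[v,u])
E
```

```text
w top [ 507.3 -154.   255.4]
w collar front edge [ 509.1 -174.2  209.5]
w collar L [ 526.2 -155.8  209.5]
w collar R [ 488.1 -159.4  209.5]
w hole [ 507.5 -155.1   86. ]
s top [ 503.9 -147.9  255.4]
s collar [ 507.4 -152.4  209.5]
s tip [ 508.2 -150.9  146.4]
s hole [ 509.3 -151.6   86. ]
[ 507.32720601 -154.38930948  255.41950374]
[ 508.63297797 -168.8545857   209.77897853]
```

Request:
apply_moves(
  plan=[1,0,-0.001,-0.015,0,1,0,-0.001,-0.03,0,1,0,-0.001,-0.045,0,1,0,-0.001,-0.055,0,1,0,-0.001,-0.055,0,1,0,-0.001,-0.055,0],
)

```text
clock: 7.05
position: [507.8, -153.8, 164.3]
ee_rot: [0.74, -0.673, -0.0, 0.0]
contact_force: [-0.5, -0.1, -1.1]
gripper_width: 20.7
```

```bash
python3 -c "
from h import *
im=wgrab('w6');grab('scene','s6')
for a,b,r in(('w6',(60,400),(150,420)),('s6',(80,220),(140,280))):
  x=cv2.imread(f'pics/{a}.png')[b[0]:b[1],r[0]:r[1]];cv2.imwrite(f'pics/{a}c.png',cv2.resize(x,None,fx=600/x.shape[0],fy=600/x.shape[0],interpolation=2))"
```

```text
7.05 [ 0.01  0.29 -0.32  0.   -0.96  0.08] [ 507.8 -153.8  164.3] [ 7.396e-01 -6.731e-01 -1.000e-04  4.000e-04]
```

View pics/w6c.png

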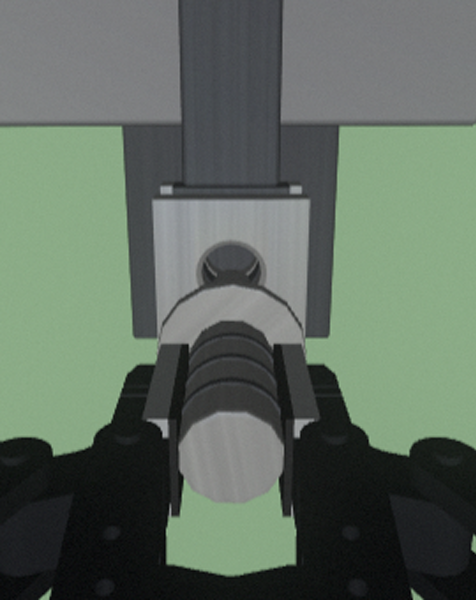

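View pics/s6c.png

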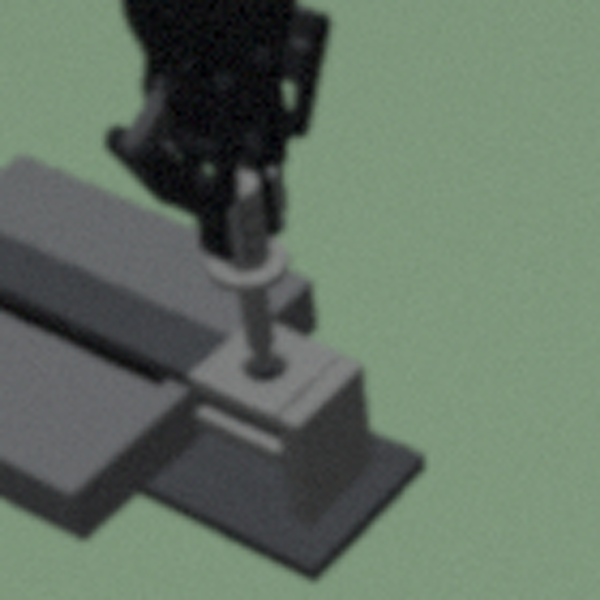

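The tip sits just above the hole and lines up with it in both views, so I'm lowering it in stages.

Request:
apply_moves(
  plan=[1,0,-0.001,-0.007,0,1,0,-0.001,-0.014,0,1,0,-0.001,-0.021,0,1,0,-0.001,-0.028,0,1,0,-0.001,-0.028,0],
)

```text
clock: 7.57
position: [506.3, -155.0, 134.3]
ee_rot: [0.739, -0.674, -0.002, 0.001]
contact_force: [-0.1, 0.4, -3.4]
gripper_width: 20.7
```

Request:
apply_moves(
  plan=[1,0.001,0,-0.006,0,1,0.001,0,-0.012,0,1,0.001,0,-0.018,0,1,0.001,0,-0.024,0,1,0.001,0,-0.028,0,1,0.001,0,-0.028,0],
)

```text
clock: 8.07
position: [507.9, -155.0, 107.1]
ee_rot: [0.739, -0.674, -0.001, 0.001]
contact_force: [0.0, -0.3, -2.8]
gripper_width: 20.8
```

Request:
apply_moves(
  plan=[1,0,0,-0.002,0,1,0,0,-0.004,0,1,0,0,-0.005,0,1,0,0,-0.005,0],
)

```text
clock: 8.4
position: [508.6, -155.1, 103.3]
ee_rot: [0.739, -0.673, -0.0, 0.0]
contact_force: [0.1, -0.6, -2.6]
gripper_width: 20.6
```

```bash
python3 -c "
from h import *
im=wgrab('w7');grab('scene','s7')
for a,b,r in(('w7',(60,400),(150,420)),('s7',(80,220),(140,280))):
  x=cv2.imread(f'pics/{a}.png')[b[0]:b[1],r[0]:r[1]];cv2.imwrite(f'pics/{a}c.png',cv2.resize(x,None,fx=600/x.shape[0],fy=600/x.shape[0],interpolation=2))"
```

```text
8.4 [ 0.01  0.36 -0.39 -0.   -0.82  0.08] [ 508.6 -155.1  103.3] [ 7.393e-01 -6.734e-01 -1.000e-04  0.000e+00]
```

View pics/s7c.png

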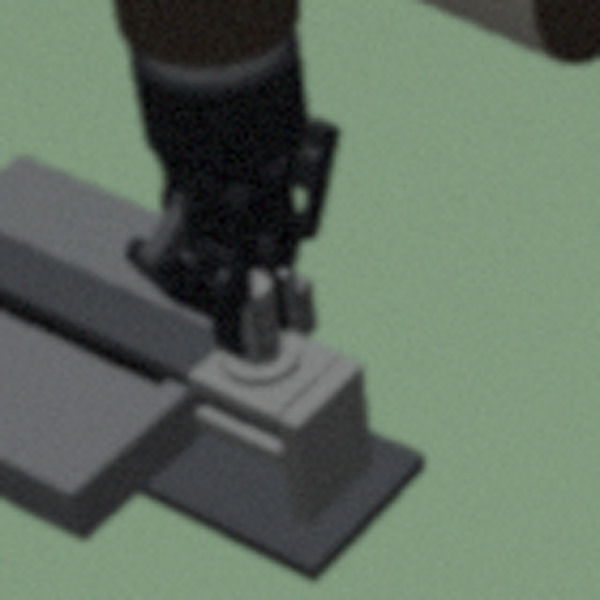

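The collar is about 2 mm above the cheek. I'll ease it down and open.

Request:
apply_moves(
  plan=[1,0,0,-0.001,0,1,0,0,-0.002,0,1,0,0,-0.002,0,0.4,0,0,-0.002,0,0,0,0,-0.002,0,-1,0,0,-0.002,0,-1,0,0,-0.002,0,-1,0,0,-0.002,0],
)

```text
clock: 9.17
position: [508.9, -155.1, 101.7]
ee_rot: [0.739, -0.673, 0.0, -0.0]
contact_force: [-0.4, 0.1, -0.5]
gripper_width: 72.5
```

Request:
apply_moves(
  plan=[-1,0,0,0,0,-1,0,0,0,0,-1,0,0,0,0,-1,0,0,0,0,-1,0,0,0,0],
)

```text
clock: 9.58
position: [508.7, -155.1, 101.4]
ee_rot: [0.739, -0.673, 0.0, 0.0]
contact_force: [0.1, 0.2, -0.5]
gripper_width: 85.7
```

```bash
python3 -c "
from h import *
im=wgrab('w8')"
```

```text
9.5833 [ 0.01  0.36 -0.39  0.   -0.81  0.08] [ 508.7 -155.1  101.4] [ 0.7393 -0.6734  0.      0.    ]
```

View pics/w8.png

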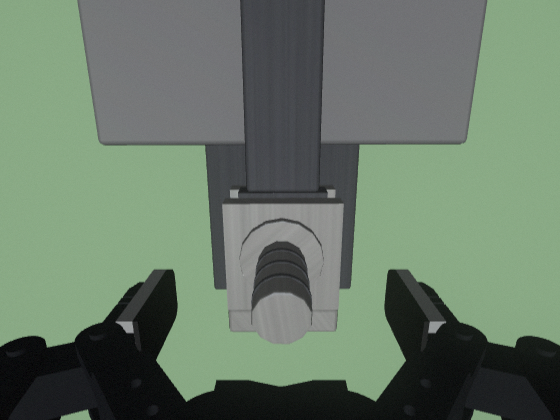

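The pin's collar (281,257) sits on the cheek and the fingers are clear on both sides. I'll go straight up.

Request:
apply_moves(
  plan=[-1,0,0,0.02,0,-1,0,0,0.05,0,-1,0,0,0.085,0,-1,0,0,0.12,0,-1,0,0,0.15,0,-1,0,0,0.165,0,-1,0,0,0.165,0,-1,0,0,0.165,0],
)

```text
clock: 10.3
position: [508.8, -154.9, 267.1]
ee_rot: [0.739, -0.673, 0.001, -0.001]
contact_force: [-0.4, -0.1, -0.5]
gripper_width: 85.2
```

```bash
python3 - <<'E'
from h import *
im=wgrab('w9');s=grab('scene','s9');P=cloud(im)
m=(np.abs(P[...,0]-508)<30)&(np.abs(P[...,1]+155)<30)
top=m&(P[...,2]>130);print('top',np.median(P[top],0),top.sum())
col=m&(P[...,2]>89)&(P[...,2]<94);print('col',np.median(P[col][:,2]))
ch=m&(P[...,2]>80)&(P[...,2]<88);print('cheek',np.median(P[ch][:,2]))
# collar rim fit left to view
for a,b,r in(('w9',(120,260),(210,350)),):
  x=cv2.imread(f'pics/{a}.png')[b[0]:b[1],r[0]:r[1]];cv2.imwrite(f'pics/{a}c.png',cv2.resize(x,None,fx=4,fy=4,interpolation=2))
E
```

```text
10.3 [ 0.01  0.2  -0.16 -0.   -1.21  0.08] [ 508.8 -154.9  267.1] [ 7.392e-01 -6.735e-01  6.000e-04 -8.000e-04]
top [ 506.04955099 -166.6665218   349.52667677] 11812
col 91.89988567785468
cheek 86.85661590483261
```

View pics/w9c.png

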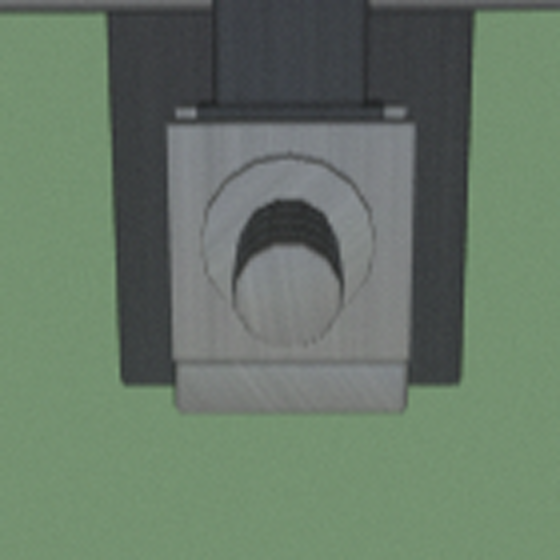

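View pics/s9.png

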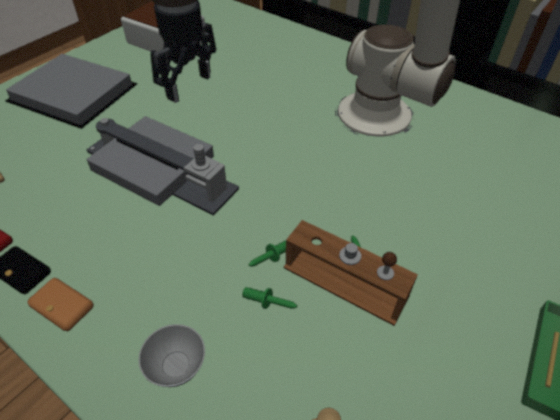

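```bash
python3 - <<'E'
from h import *
w=np.load('w9.npz')
print(ray(w,210+288/4,120+295/4,137),ray(w,210+289/4,120+240/4,91))
arm.job_done()
E
```

```text
[ 508.18964712 -155.73329672  137.        ] [ 507.96572017 -156.2792567    91.        ]
the job is handed in; nothing more can be done
```

I took the long steel pin from the rack, put it down through the fork and bar holes until its collar rested on the top cheek, let go, backed off and handed the job in at about 10.3 s. `arm.job_done()` gives no verdict, so what follows is my own measurement.

- **Seating:** the collar's top is about 5 mm above the cheek, which matches its thickness, so it rests flat.
- **Position and tilt:** the pin axis is at (508, -156) mm and I had measured the hole at (508, -155) mm, so they agree to about 1 mm. Barrel top and collar agree in x and y to under 1 mm, so it is upright.
- **Robot clear:** the open gripper is at z = 267 mm with contact force near zero.
- **Other parts:** by eye in the final scene view, the short pin and the stamp look unmoved in the rack; I did not re-measure them.
- **Disagreements and oddities:**
  - The scene camera differed from the wrist camera by 2–4 mm, so I used the wrist values.
  - One automatic height check of the pin top came back wrong (350 mm, probably the gripper's own pixels), and I replaced it with the ray check above.
  - The three green look-alikes fell over on their own early on. They were still on the table when last seen, and the gripper did not go near them.

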